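# Couple the rinse nozzle to the counter outlet

## Task

Fit the rinse nozzle from the white rack onto the water coupler that stands on the counter: first pull the coupler's steel sleeve down until it stays back by itself, then push the nozzle's plug fully home so that the sleeve springs up and locks it. Do it gently: the coupler stands on a soft rubber mount that must not be squashed or stretched by hard pushing or pulling. Leave the other fittings and the tub where they are, and let go of everything at the end.

Things in the scene. Friction and masses are not known exactly. Their poses are not given: they have to be found in the camera images.
- foot: square steel foot (96 x 96 x 10 mm) with a round column (44 mm across, top 55 mm above the counter), fixed to the counter. Origin: centre of the underside, z up, on the column's axis. On it, on a rubber ring (gives about 1 N/mm sideways, up to 4 mm), stands the coupler head: an upright brass stem with a steel sleeve round it.
- mouth_zone (a point): point on the foot's axis 142 mm above the counter: the MIDDLE of where the coupler's mouth (top rim of the brass stem, 35 mm across) may be. The true mouth is not measured: it lies 130 to 154 mm above the counter and up to 1.5 mm off the axis in x and y. It is a funnel, 31 mm wide at the rim, narrowing over 8 mm to the 23 mm bore.
- sleeve_zone (a point): point on the foot's axis 116 mm above the counter: the MIDDLE of where the top face of the sleeve's flange may be (true height 104 to 128 mm: always 26 mm below the true mouth while forward). Sleeve: 42 mm across from 2 to 26 mm below the mouth, then the flange, 56 mm across, 6 mm thick. Pull it down by gripping the 42 mm part from above or pressing the flange on both sides.
- sleeve (a joint): how far the sleeve is pulled back, i.e. down (m): 0 = forward (up), 0.014 = end stop; its spring pushes up with 3 N at 0, 7 N at the end stop. Forward, its two jaws (16 to 22 mm below the mouth) block the bore. Pulled past 0.008 the valve rises between the jaws and the sleeve stays back by itself at about 0.0065. With the plug fully home the jaws drop into its groove and the sleeve springs forward by itself.
- valve (a joint): the black spring valve, 21 mm across, in the coupler's bore (m, positive = down): about 0 = at rest below the jaws, sleeve forward; -0.009 = risen (top 13 mm below the mouth), sleeve held back; +0.0075 to +0.0095 = pushed down by a fully seated plug. It resists the plug with 3 N, growing to 7.5 N when home; rubbing on jaws and bore adds 2 to 8 N.
- mount (a joint): how far the coupler's rubber mount is squashed (m, positive) or stretched (negative) by vertical load on the sleeve or stem; 0 = unloaded, stiffness 4 N/mm.
- nozzle: rinse nozzle to fit: plain steel, round, upright, 92 mm tall, about 0.25 kg, flat perforated head 36 mm across at 83 to 92 mm. Origin: centre of its plug's tip, z up its axis. Plug 20 mm across to 31.5 mm (groove at 8 to 17), collar 34 mm across at 31.5 to 37.5, grip 28 mm across at 37.5 to 79 mm. In the rack its origin is 13.5 mm above the counter. Home, its collar is 0 to 2 mm above the mouth.
- rack: white plastic block, fixed to the counter, 64 (x) x 210 (y) x 45 mm high with three holes 22 mm across in a row along its y, 70 mm apart, one in the middle; origin: centre of the underside. The nozzle, the cap and the jet stand in the holes, in any order.
- cap: bystander in the rack: short blanking cap with a domed top, steel, 34 mm across, 59 mm tall, origin at its lower tip, 13.5 mm above the counter; leave it there
- jet: bystander in the rack: slim jet fitting tapering to a point, steel, 22 to 32 mm across, 84 mm tall, origin at its lower tip, 13.5 mm above the counter; leave it there
- tub: bystander: loose round white plastic bowl, 90 mm across, 60 mm tall, on the counter beside the coupler, origin at the centre of its underside; leave it there
Mind the look-alikes: they are no part of the job. What is shaped like the nozzle but pink or turquoise is not meant.

How it is judged:
By the outcome, as a careful person would: the job done as asked, in the order asked, and still so for the second after the job is handed in, with the robot touching nothing.
It also fails if it takes over 58 s, if anything falls off the work surface, if the arm or the gripper's body presses on something with over 40 N, if the wrist force passes 120 N, or if a joint passes its speed limit or range.

## Robot

A 6-joint arm with a two-finger parallel gripper is mounted at the origin on the work surface. World frame = base frame: x ahead of the robot, y to its left, z up, the work surface at z = 0. Lengths are in m, angles in degrees, forces in N, time in s.
With the tool pointing down it reaches from about 0.4 to 0.825 m from the base axis. Payload 7 kg.
Tool frame: the origin (TCP) lies at the very end of the fingers, on their centre line; the grasp point (between the pads) lies tcp_to_grasp behind it (tcp_to_grasp is the distance from the TCP to the grasp point, in m); x points along the fingers, y is the direction in which the jaws open and shut, and the axes are right-handed (so a half turn about x gives the same grasp; the last joint's range is limited). The gripper opens to 88 mm and grips with 3 to 60 N. Pads are 19 mm wide; open, the fingers measure 130 mm over their backs; the gripper's body (78 mm by 193 mm) begins 47 mm behind the grasp point.
Start: joints at [16.507, 20.546, 0.682, 0, -70.136, -16.507], TCP at [0.675, -0, 0.205] pointing down, gripper open.
Joint ranges: [-176.03, 176.03], [-82.01, 121.73], [-58.28, 71.71], [-173.87, 95.51], [-174.79, -0.11], [-173.66, 173.66]. Speed limits (degrees/s): [136.94, 136.94, 172.46, 180, 180, 180].

## Interface

Orientations are given as [roll, pitch, yaw] about the fixed x, y, z axes, in that order (R = Rz(yaw) Ry(pitch) Rx(roll)).
In Python, from plant import * gives the robot as it stands. The module is installed in compiled form; this text tells all that it offers.
- The arm moves only by the shell command python3 -m pendant 'ROWS'. ROWS is JSON, a list of rows, each an object with "claw": the finger opening in mm, from 0 to 87.6; "linear": the shift along the tool's x, y, z in mm, a list of three; "twist": the turn about the tool's x in rad. In form: [{"claw": claw, "linear": [tx, ty, tz], "twist": twist}, ...]. A call has exactly 10 rows; each row shifts and turns the commanded pose from where the row before left it, along the tool's axes as they then stand; what a row does not reach is not made up. A row lasts 1/12 s, in which the tool goes at most 41.7 mm and 7.16 degrees, less where a joint would pass 70% of its speed; a pose out of reach is approached as far as the arm can. A call with a gripper value outside its range is refused whole. The fingers move at their own pace and stop on an object; the grip force is fixed at half the most. Time passes only in rows, so rows that do not move let the fingers close, or fill a call up. It gives the time, the measured TCP pose, the force and the opening at its end, in the units of the state.
- get_obs(): the state, without advancing time (a new reading comes with each control period).
- snapshot(name): name is "scene" or "side" or "wrist"; returns (picture, depth): 480x640x3 uint8, red, green, blue; 480x640 float32, m along the optical axis (not along the pixel's ray), 0 where there is no reading.
- camera_params(name): a dict with "fx", "fy", "cx", "cy" (pixels), "rvec" (rotation vector, rad) and "tvec" (3), from world to camera coordinates, as OpenCV has them. Camera axes: x right, y down, z forward; pixel columns grow to the right and rows downward; lengths in m; the calibration is good to about 2 mm. The wrist camera is an equidistant fisheye: a pixel r from the principal point sees the ray r / f radians off the axis. A picture is of the moment at which its call begins: read the wrist's pose just before it. camera_params takes no time and is no camera call; for the wrist camera it gives the pose at the moment of the call.
- close_job(): hands the job in, once; it reports no verdict.
Trained networks look in the newest picture that a camera, given by its name, has taken for a name from the list of things; names that differ only in an ending like _2 or _b are one class to them, and where a whole thing is asked for, a point or a joint stands for the part that bears it (a point fixed in the world has none). Each returns a list of dicts, best first, with "confidence" (0 to 1); they miss things now and then, are a little off and sometimes report something else, mostly with a low value. They report only what shows in the picture. A call takes as long as a camera call. They do not tell look-alikes from the thing itself.
- boxes_of(camera, target): "xy" ([column, row] in pixels, amid what is visible of it).
The state is a dict: "clock": time; "joint_pos": joint angles; "qvel": joint speeds; "tau": joint torques, N m; "tool_pos": TCP position; "orientation": TCP orientation; "force": force on the tool from outside, world axes, zero at the start; "moment": the same for the moment, N m; "opening": finger opening in m.
Only numpy, scipy, OpenCV 4.12 (cv2) and the standard library are available. Lean on these libraries where they do the work, as an engineer would, in place of code of your own. Each camera call takes 0.05 s, during which the arm holds its last target. There are 200 camera calls.

## Working session

There is one attempt and no reset: what is moved stays moved. The work goes in short steps, Python scripts to look and compute and a shell command to move; the robot and the scene stay as the last step left them, time stands still between calls to the robot, and variables do not carry over. Pictures are saved under pics/ and viewed, about 8 in all and at most 12, crops included, and the job is handed in when it is done.

```bash
mkdir -p pics; cat > h.py <<'E'
from plant import *
import numpy as np, cv2
def P(c):
    p=camera_params(c); R=cv2.Rodrigues(np.array(p['rvec'],float))[0]; return p,R,np.array(p['tvec'],float).ravel()
def pt(c,d,u,v,par=None,z=None):
    p,R,t=par or P(c)
    x=(u-p['cx'])/p['fx']; y=(v-p['cy'])/p['fy']
    if c=='wrist':
        r=np.hypot(x,y); k=np.tan(r)/r if r>1e-9 else 1; x*=k;y*=k
    ray=R.T@np.array([x,y,1]); o=-R.T@t
    if z is not None: return o+ray*(z-o[2])/ray[2]
    return o+ray*d
def save(n,im): cv2.imwrite('pics/'+n+'.png',im[:,:,::-1])
E
python3 - <<'E'
from h import *
o=get_obs(); print(o)
for c in ['scene','side']:
    im,d=snapshot(c); save(c+'0',im); np.save(c+'0',d)
    par=P(c)
    for n in ['foot','rack','nozzle','cap','jet','tub','sleeve']:
        for b in boxes_of(c,n)[:3]:
            u,v=b['xy']; dd=d[int(v),int(u)]
            print(c,n,np.round(b['xy']),round(b['confidence'],2),np.round(pt(c,dd,u,v,par),3))
E
```

```text
{'clock': 0.0, 'joint_pos': array([ 1.65055335e+01,  2.05912924e+01,  6.33880430e-01, -1.87168594e-02,
       -7.01344556e+01, -1.65059722e+01]), 'qvel': array([-0.03239288,  0.01357088,  0.12174291,  0.06677067, -0.10019553,
        0.10547002]), 'tau': array([-8.00930356e-04, -5.82726967e+01,  2.93058443e+01,  6.99745238e+00,
        6.93249181e-03, -2.06530804e-04]), 'tool_pos': array([ 6.74489086e-01, -5.17877657e-05,  2.04529536e-01]), 'orientation': array([  95.66505982,   89.90646211, -174.34175323]), 'force': array([-0.12911043,  0.1352668 ,  0.84692288]), 'moment': array([ 0.0128189 ,  0.03060122, -0.02939963]), 'opening': 0.08814526597605125}
scene foot [299. 326.] 0.64 [ 0.571 -0.188  0.032]
scene rack [358. 231.] 0.69 [0.516 0.127 0.047]
scene rack [298. 330.] 0.35 [ 0.571 -0.191  0.021]
scene nozzle [409. 210.] 0.58 [0.584 0.267 0.051]
scene nozzle [346. 190.] 0.41 [0.398 0.253 0.041]
scene cap [299. 294.] 0.73 [ 0.573 -0.186  0.134]
scene jet [352. 219.] 0.59 [0.496 0.13  0.075]
scene jet [364. 208.] 0.32 [0.495 0.19  0.07 ]
scene jet [300. 326.] 0.3 [ 0.573 -0.188  0.035]
scene tub [215. 371.] 0.92 [ 0.495 -0.368  0.015]
scene sleeve [297. 296.] 0.89 [ 0.571 -0.192  0.132]
side foot [350. 233.] 0.97 [ 0.545 -0.149  0.02 ]
side foot [357. 194.] 0.56 [ 0.541 -0.157  0.127]
side rack [231. 372.] 0.77 [0.481 0.22  0.054]
side rack [356. 194.] 0.56 [ 0.542 -0.157  0.125]
side rack [230. 362.] 0.51 [0.486 0.213 0.071]
side nozzle [156. 357.] 0.75 [0.566 0.285 0.09 ]
side nozzle [238. 421.] 0.67 [0.405 0.266 0.09 ]
side nozzle [191. 388.] 0.6 [0.481 0.281 0.105]
side cap [232. 362.] 0.74 [0.485 0.211 0.07 ]
side cap [358. 192.] 0.42 [ 0.541 -0.16   0.13 ]
side jet [263. 331.] 0.89 [0.487 0.145 0.074]
side tub [423. 177.] 0.57 [ 0.53  -0.401  0.021]
side sleeve [356. 197.] 0.68 [ 0.543 -0.157  0.119]
```

```bash
python3 - <<'E'
import cv2,numpy as np
a=cv2.imread('pics/scene0.png');b=cv2.imread('pics/side0.png')
A=cv2.resize(a[150:410,170:470],None,fx=1.33,fy=1.33,interpolation=2);B=cv2.resize(b[130:470,110:480],(400,368))
A=cv2.resize(A,(400,347))
cv2.imwrite('pics/both0.png',np.hstack([A,B[:347]]))
E
```

```text
(no output)
```

View pics/both0.png

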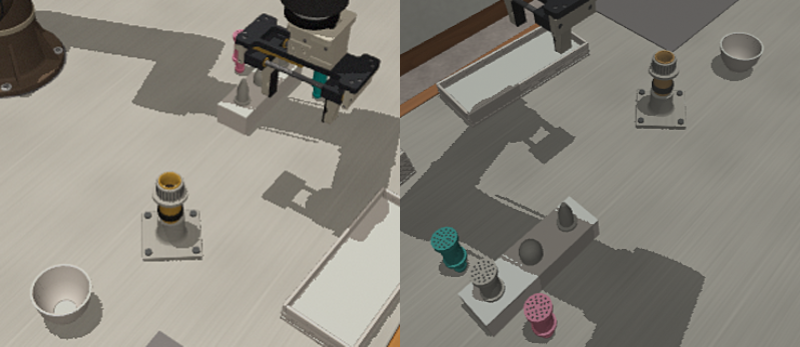

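View pics/side0.png

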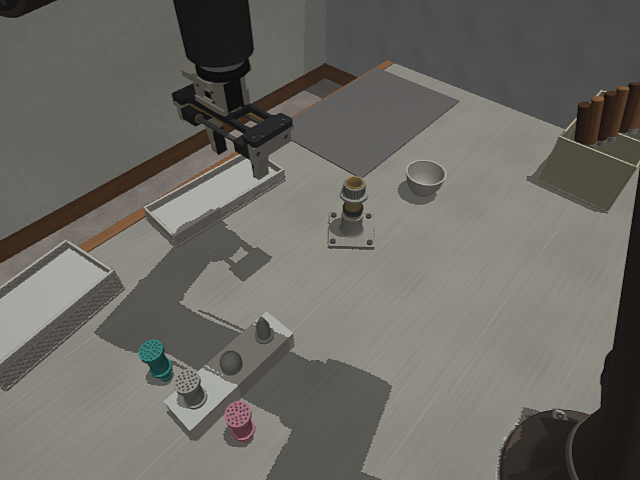

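Nozzle-shaped candidates in the side view are turquoise (155,357), plain steel (189,388) and pink (238,421). The plain steel one in the rack's end hole is the one meant: it's steel, stands in the rack and has a flat perforated head.

```bash
python3 - <<'E'
from h import *
import plant
try: print('t2g',plant.tcp_to_grasp)
except Exception as e: print(e, [n for n in dir(plant) if 'tcp' in n.lower()])
from scipy.spatial.transform import Rotation as Ro
print(Ro.from_euler('xyz',get_obs()['orientation'],degrees=True).as_matrix().round(3))
def cloud(c):
    d=np.load(c+'0.npy'); p,R,t=P(c); v,u=np.mgrid[:480,:640]
    X=np.stack([(u-p['cx'])/p['fx']*d,(v-p['cy'])/p['fy']*d,d],-1)
    return (X-t)@R, d>0
def circ(q):
    A=np.c_[2*q[:,:2],np.ones(len(q))]; s=np.linalg.lstsq(A,(q[:,:2]**2).sum(1),rcond=None)[0]
    return s[:2].round(4),round(float(np.sqrt(s[2]+s[0]**2+s[1]**2)),4)
for c in ['scene','side']:
    X,m=cloud(c); im=cv2.imread(f'pics/{c}0.png')
    def sel(x,y,r,z0,z1):
        k=m&(np.hypot(X[...,0]-x,X[...,1]-y)<r)&(X[...,2]>z0)&(X[...,2]<z1); return X[k]
    k=m&(X[...,2]>.0)&(X[...,2]<.25)
    print(c)
    q=sel(.555,-.17,.06,.06,.25); print('coupler zhist',np.histogram(q[:,2],np.arange(.06,.17,.006)))
    zt=np.percentile(q[:,2],99.5); top=q[q[:,2]>zt-.005]; print('ztop',zt,circ(top),top.mean(0).round(4))
    for z in np.arange(.065,.16,.012):
        s=q[(q[:,2]>z)&(q[:,2]<z+.012)]
        if len(s)>8: print(round(z,3),len(s),circ(s))
    f=sel(.555,-.17,.09,.005,.014); print('foot',f[:,:2].min(0),f[:,:2].max(0))
    for n,x,y in [('noz',.481,.281),('cap',.485,.211),('jet',.487,.145),('turq',.566,.285),('pink',.405,.266)]:
        q=sel(x,y,.03,.055,.2)
        if len(q)>5: print(n,len(q),q[:,2].max().round(3),q[q[:,2]>q[:,2].max()-.006].mean(0).round(4))
E
```

```text
t2g 0.0188
[[-0. -1.  0.]
 [ 0.  0.  1.]
 [-1.  0.  0.]]
scene
coupler zhist (array([ 10,  30,  68,  38,  33,  15,   0,   8, 116, 101,  72,  68, 126,
        96,   0,   0,   0,   0]), array([0.06 , 0.066, 0.072, 0.078, 0.084, 0.09 , 0.096, 0.102, 0.108,
       0.114, 0.12 , 0.126, 0.132, 0.138, 0.144, 0.15 , 0.156, 0.162,
       0.168]))
ztop 0.1420835563027454 (array([ 0.5576, -0.1739]), 0.0172) [ 0.5586 -0.1738  0.1391]
0.065 89 (array([ 0.5578, -0.1746]), 0.0184)
0.077 79 (array([ 0.5566, -0.1732]), 0.0175)
0.089 17 (array([ 0.5593, -0.1761]), 0.0139)
0.101 94 (array([ 0.5574, -0.1737]), 0.025)
0.113 195 (array([ 0.5593, -0.1766]), 0.0201)
0.125 166 (array([ 0.5588, -0.1766]), 0.0172)
0.137 132 (array([ 0.5574, -0.1739]), 0.0173)
foot [ 0.47127638 -0.25874596] [ 0.6274284  -0.09770873]
noz 20 0.098 [0.5065 0.2679 0.0984]
cap 53 0.077 [0.4898 0.1987 0.0728]
jet 116 0.099 [0.4926 0.135  0.0956]
turq 40 0.073 [0.5795 0.2668 0.0698]
pink 35 0.095 [0.3979 0.2556 0.0925]
side
coupler zhist (array([  8,  43,  83,  41,  33,  31,   1,  19, 181,  59,  74,  87, 174,
        41,   0,   0,   0,   0]), array([0.06 , 0.066, 0.072, 0.078, 0.084, 0.09 , 0.096, 0.102, 0.108,
       0.114, 0.12 , 0.126, 0.132, 0.138, 0.144, 0.15 , 0.156, 0.162,
       0.168]))
ztop 0.13951098096975548 (array([ 0.5575, -0.1695]), 0.0173) [ 0.5572 -0.1687  0.1368]
0.065 122 (array([ 0.5577, -0.1696]), 0.0187)
0.077 80 (array([ 0.5588, -0.1711]), 0.0175)
0.089 37 (array([ 0.5581, -0.1697]), 0.0162)
0.101 162 (array([ 0.5581, -0.17  ]), 0.0251)
0.113 157 (array([ 0.5555, -0.1675]), 0.0187)
0.125 252 (array([ 0.5564, -0.1682]), 0.0175)
0.137 64 (array([ 0.5577, -0.1698]), 0.0162)
foot [ 0.49246703 -0.23440724] [ 0.62181731 -0.10341684]
noz 761 0.109 [0.4936 0.2792 0.1048]
cap 376 0.074 [0.4929 0.2096 0.07  ]
jet 232 0.098 [0.4922 0.1398 0.0953]
turq 598 0.094 [0.5791 0.2841 0.0912]
pink 696 0.094 [0.4116 0.2604 0.0912]
```

```bash
python3 -m pendant '[{"claw":87,"linear":[0,15,-22],"twist":0},{"claw":87,"linear":[0,15,-22],"twist":0},{"claw":87,"linear":[0,15,-22],"twist":0},{"claw":87,"linear":[0,15,-22],"twist":0},{"claw":87,"linear":[0,15,-22],"twist":0},{"claw":87,"linear":[0,15,-22],"twist":0},{"claw":87,"linear":[0,15,-22],"twist":0},{"claw":87,"linear":[0,12,-18],"twist":0},{"claw":87,"linear":[0,0,0],"twist":0},{"claw":87,"linear":[0,0,0],"twist":0}]'
python3 - <<'E'
from h import *
o=get_obs(); print(o['tool_pos'],o['orientation'],o['force'])
im,d=snapshot('wrist'); p,R,t=par=P('wrist'); save('w1',im); np.save('w1',d)
v,u=np.mgrid[:480,:640]; x=(u-p['cx'])/p['fx'];y=(v-p['cy'])/p['fy'];r=np.hypot(x,y)+1e-9;k=np.tan(r)/r
X=(np.stack([x*k*d,y*k*d,d],-1)-t)@R
print('cam',-R.T@t, boxes_of('wrist','sleeve'))
q=X[(d>0)&(r<1.4)&(np.hypot(X[...,0]-.5577,X[...,1]+.172)<.035)&(X[...,2]>.1)&(X[...,2]<.16)]
print(np.histogram(q[:,2],np.arange(.1,.16,.003)))
def circ(q):
    A=np.c_[2*q[:,:2],np.ones(len(q))]; s=np.linalg.lstsq(A,(q[:,:2]**2).sum(1),rcond=None)[0]
    return s[:2].round(4),round(float(np.sqrt(s[2]+s[0]**2+s[1]**2)),4)
zt=np.percentile(q[:,2],99);print(zt,circ(q[q[:,2]>zt-.003]))
E
```

```text
clock: 1.63
tool_pos: [0.5575, -0.1729, 0.2059]
orientation: [-89.5, 90.0, 0.4]
force: [0.0, 0.1, -0.4]
opening: 0.0869
[ 0.55751861 -0.17293508  0.20590082] [-89.48106601  89.95627552   0.4192335 ] [ 0.04757479  0.11061032 -0.40192278]
cam [ 0.55730821 -0.25611234  0.38452184] [{'xy': [319.0, 223.9], 'confidence': 0.69}]
(array([   0,    3,   24,  251,  917,  470,  111,  183,   96,  119,  249,
        544, 1111,   78,    0,    0,    0,    0,    0]), array([0.1  , 0.103, 0.106, 0.109, 0.112, 0.115, 0.118, 0.121, 0.124,
       0.127, 0.13 , 0.133, 0.136, 0.139, 0.142, 0.145, 0.148, 0.151,
       0.154, 0.157]))
0.1392998318429715 (array([ 0.5598, -0.1716]), 0.0173)
```

View pics/w1.png

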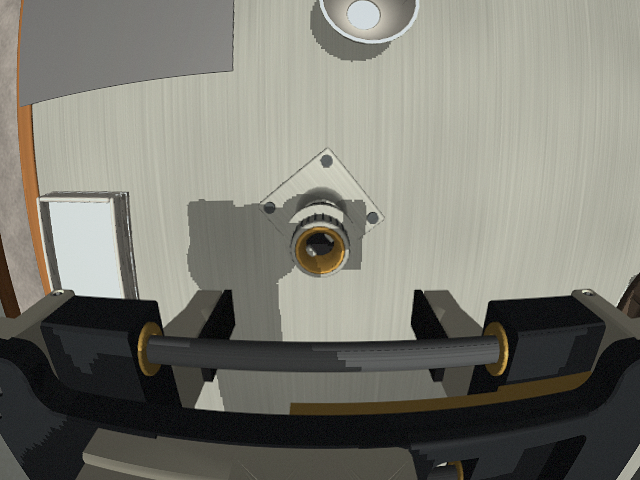

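The wrist view shows the mouth at (320,250), centred between the fingers. The three views agree on roughly x 0.558, y -0.172, mouth z 0.139 and flange top 0.113. I'll descend around the sleeve.

```bash
python3 -m pendant '[{"claw":87,"linear":[10,-1,1],"twist":0},{"claw":87,"linear":[12,0,0],"twist":0},{"claw":87,"linear":[12,0,0],"twist":0},{"claw":87,"linear":[12,0,0],"twist":0},{"claw":87,"linear":[12,0,0],"twist":0},{"claw":87,"linear":[12,0,0],"twist":0},{"claw":87,"linear":[12,0,0],"twist":0},{"claw":70,"linear":[6,0,0],"twist":0},{"claw":56,"linear":[0,0,0],"twist":0},{"claw":50,"linear":[0,0,0],"twist":0}]'
python3 -m pendant '[{"claw":46,"linear":[0,0,0],"twist":0},{"claw":44,"linear":[0,0,0],"twist":0},{"claw":42,"linear":[0,0,0],"twist":0},{"claw":40,"linear":[0,0,0],"twist":0},{"claw":36,"linear":[0,0,0],"twist":0},{"claw":30,"linear":[0,0,0],"twist":0},{"claw":30,"linear":[0,0,0],"twist":0},{"claw":30,"linear":[0,0,0],"twist":0},{"claw":30,"linear":[0,0,0],"twist":0},{"claw":30,"linear":[0,0,0],"twist":0}]'
```

```text
clock: 2.57
tool_pos: [0.5591, -0.1706, 0.117]
orientation: [98.1, 89.9, -171.9]
force: [0.3, 0.1, 0.4]
opening: 0.0725
clock: 3.4
tool_pos: [0.5592, -0.1711, 0.1177]
orientation: [-104.7, 90.0, -14.7]
force: [-0.1, -0.1, 3.0]
opening: 0.03
```

```bash
python3 - <<'E'
from h import *
ims=[]
for c in ['wrist','side','scene']:
    im,d=snapshot(c); save(c+'2',im); ims.append(im)
a=cv2.resize(ims[0][120:420,120:520],(400,300)); b=cv2.resize(ims[1][100:270,250:477],(400,300)); 
c=cv2.resize(ims[2][220:370,200:400],(400,300))
save('m2',np.vstack([np.hstack([a,b]),np.hstack([c,c*0])])); print(get_obs()['opening'],get_obs()['force'])
E
```

```text
0.030160020598770227 [0.01475242 0.08109278 2.97972621]
```

View pics/m2.png

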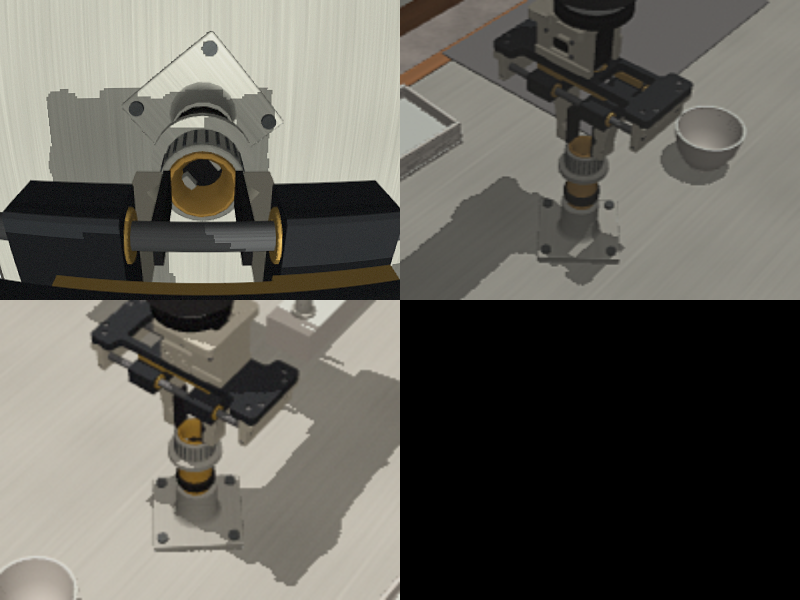

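```bash
python3 - <<'E'
from h import *
out=[]
o=get_obs(); T=o['tool_pos']
for c,(x0,y0,w,h) in {'side':(300,110,110,125),'scene':(250,230,100,114)}.items():
    im=cv2.imread(f'pics/{c}2.png')[y0:y0+h,x0:x0+w]; s=400/w
    im=cv2.resize(im,(400,int(h*s)),interpolation=cv2.INTER_CUBIC)
    p=camera_params(c); K=np.array([[p['fx'],0,p['cx']],[0,p['fy'],p['cy']],[0,0,1.]])
    for pt3,col in [(T,(0,0,255)),(T+[.015,0,0],(0,255,0)),(T-[.015,0,0],(255,0,0)),(np.array([.558,-.172,.139]),(255,0,255))]:
        u=cv2.projectPoints(np.array([pt3]),np.array(p['rvec'],float),np.array(p['tvec'],float),K,None)[0].ravel()
        cv2.circle(im,(int((u[0]-x0)*s),int((u[1]-y0)*s)),4,col,1)
    out.append(im[:450])
cv2.imwrite('pics/m3.png',np.hstack(out))
E
```

```text
(no output)
```

View pics/m3.png

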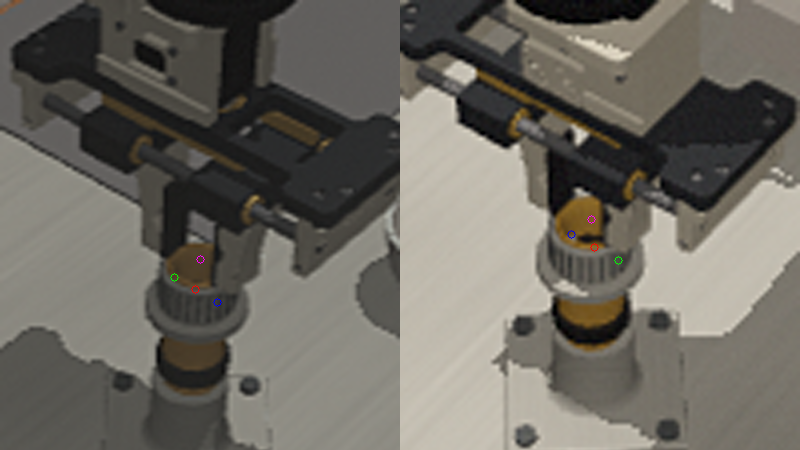

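The views are ambiguous: the opening reads 30 mm, but the sleeve is 42 mm. I'll measure the finger gap from depth.

```bash
cat >> h.py <<'E'
def cloud(c,d,par=None):
    p,R,t=par or P(c); v,u=np.mgrid[:480,:640]; x=(u-p['cx'])/p['fx'];y=(v-p['cy'])/p['fy']
    if c=='wrist':
        r=np.hypot(x,y)+1e-9;k=np.tan(r)/r; x=x*k;y=y*k
    return (np.stack([x*d,y*d,d],-1)-t)@R
def circ(q):
    A=np.c_[2*q[:,:2],np.ones(len(q))]; s=np.linalg.lstsq(A,(q[:,:2]**2).sum(1),rcond=None)[0]
    return s[:2].round(4),round(float(np.sqrt(s[2]+s[0]**2+s[1]**2)),4)
E
python3 - <<'E'
from h import *
o=get_obs();print(o['tool_pos'],o['opening'],o['force'],o['moment'])
for c in ['wrist','side','scene']:
    im,d=snapshot(c); X=cloud(c,d)
    print(c)
    for z in np.arange(.107,.20,.006):
        k=(d>0)&(abs(X[...,2]-z)<.003)&(abs(X[...,0]-.558)<.07)&(abs(X[...,1]+.171)<.05)
        q=X[k]; 
        br=(im[k].astype(int)); brass=br[:,0]-br[:,2]>50
        if len(q)>5:
            g=q[~brass]; h=np.histogram(g[:,0]-.558,np.arange(-.065,.066,.01))[0] if len(g) else 0
            print(round(z,3),brass.sum(),h, g[:,1].min().round(3) if len(g) else '', g[:,1].max().round(3) if len(g) else '', [x.round(4) for x in q[brass].mean(0)] if brass.sum()>3 else '')
E
```

```text
[ 0.55917261 -0.17104237  0.11766353] 0.030160020598770227 [0.01475242 0.08109278 2.97972621] [ 0.04304627 -0.11121883 -0.02602294]
wrist
0.107 0 [ 0  0  0  0 24 36 37 42 21  2  0  0  0] -0.2 -0.184 
0.113 25 [  0   0   0  53 475 371 513 363 425 176   0   0   0] -0.2 -0.161 [np.float64(0.5522), np.float64(-0.1639), np.float64(0.1149)]
0.119 158 [  0   0   0   0  20 137 351 278  34   0   0   0   0] -0.194 -0.161 [np.float64(0.5556), np.float64(-0.1623), np.float64(0.1192)]
0.125 195 [  0   0   0   0  28  90  98 176  42   0   0   0   0] -0.194 -0.162 [np.float64(0.5569), np.float64(-0.1626), np.float64(0.125)]
0.131 561 [  0   0   0   0  35 125 110 206  56   0   0   0   0] -0.194 -0.163 [np.float64(0.5577), np.float64(-0.1643), np.float64(0.1318)]
0.137 1360 [  0   0   0   0  60 344 275 322 159   0   0   0   0] -0.193 -0.15 [np.float64(0.5585), np.float64(-0.1709), np.float64(0.1369)]
0.143 0 [  0   0   0  30  74  51   0   0 114  40   0   0   0] -0.183 -0.162 
0.149 0 [  0   0   0  57 142  52   0   0 177  79   0   0   0] -0.183 -0.162 
0.155 0 [  0   0   0  67 187  56   0   0 210  94  
[... 2157 characters left out ...]
(-0.1748), np.float64(0.1369)]
0.143 5 [ 0  0  0  3 14  1  0  1  5  4  0  0  0] -0.19 -0.162 [np.float64(0.5506), np.float64(-0.181), np.float64(0.1405)]
0.149 0 [ 0  0  0  5 18  0  0  1  8 18  0  0  0] -0.184 -0.162 
0.155 0 [ 0  0  0  6 18  0  0  2  6 15  0  0  0] -0.186 -0.162 
0.161 0 [ 0  0  0  6 14  0  0  3  9 14  0  0  0] -0.185 -0.163 
0.167 0 [ 0  0  0  8 17  0  0  2  7 10  0  0  0] -0.185 -0.169 
0.173 0 [ 0  0  1  7 13  0  0  0  4  9  0  0  0] -0.185 -0.17 
0.179 0 [ 0  0  0  6 13  0  0  0  0  5  0  0  0] -0.186 -0.164 
0.185 0 [ 0  0  1 12 20  0  0  0  0  2  0  0  0] -0.186 -0.16 
0.191 0 [0 0 0 1 9 0 0 0 0 0 0 0 0] -0.184 -0.166 
0.197 0 [0 0 0 0 6 0 0 0 0 0 0 0 0] -0.177 -0.169
```

```bash
python3 - <<'E'
from h import *
d=np.load('w1.npy'); p,R,t=P('wrist'); o=get_obs(); 
c=-R.T@t; c1=c+np.array([.55752,-.17294,.20590])-o['tool_pos']; print(c1)
X=cloud('wrist',d,(p,R,-R@c1))
for z in np.arange(.196,.27,.004):
    k=(d>0)&(abs(X[...,2]-z)<.002)&(abs(X[...,0]-.558)<.09)&(abs(X[...,1]+.171)<.05); q=X[k]
    print(round(z,3),np.histogram(q[:,0]-.558,np.arange(-.085,.086,.01))[0], [q[:,1].min().round(3),q[:,1].max().round(3)] if len(q) else '')
E
```

```text
[ 0.55694608 -0.25670981  0.38463344]
0.196 [0 0 0 0 0 0 0 0 0 0 0 0 0 0 0 0 0] 
0.2 [0 0 0 0 0 0 0 0 0 0 0 0 0 0 0 0 0] 
0.204 [0 0 0 0 0 0 0 0 0 0 0 0 0 0 0 0 0] 
0.208 [0 0 0 0 0 0 0 0 0 0 0 0 0 0 0 0 0] 
0.212 [0 0 0 0 0 0 0 0 0 0 0 0 0 0 0 0 0] 
0.216 [0 0 0 0 0 0 0 0 0 0 0 0 0 0 0 0 0] 
0.22 [0 0 0 0 0 0 0 0 0 0 0 0 0 0 0 0 0] 
0.224 [0 0 0 0 3 0 0 0 0 0 0 0 1 0 0 0 0] [np.float64(-0.181), np.float64(-0.167)]
0.228 [ 0  0  0 17 70  0  0  0  0  0  0  0 80  6  0  0  0] [np.float64(-0.183), np.float64(-0.163)]
0.232 [ 0  0 28 65 82  0  0  0  0  0  0  0 98 65 14  0  0] [np.float64(-0.185), np.float64(-0.164)]
0.236 [  0   0  44  83  86   0   0   0   0   0   0   0 100  81  31   0   0] [np.float64(-0.185), np.float64(-0.164)]
0.24 [  0   0  48  88  95   0   0   0   0   0   0   0 107  82  34   0   0] [np.float64(-0.185), np.float64(-0.164)]
0.244 [  0   0  46 117  92   0   0   0   0   0   0   0 112 108  37   0   0] [np.float64(-0.185), np.float64(-0.165)]
0.248 [  0   0  48 159  73   0   0   0   0   0   0   0  94 157  24   0   0] [np.float64(-0.185), np.float64(-0.168)]
0.252 [ 0  0 55 77 81  0  0  0  0  0  0  0 94 76 41  0  0] [np.float64(-0.185), np.float64(-0.17)]
0.256 [ 0  0 62 92 59  0  0  0  0  0  0  0 89 87 49  0  0] [np.float64(-0.185), np.float64(-0.173)]
0.26 [  0   0  81 122  55   0   0   0   0   0   0   0  78 127  62   0   0] [np.float64(-0.185), np.float64(-0.176)]
0.264 [  0   0  89 143  46   0   0   0   0   0   0   0  59 135  73   0   0] [np.float64(-0.185), np.float64(-0.163)]
0.268 [  0   0 101 135  38   0   0   0   0   0   0   0  71 133  75   0   0] [np.float64(-0.186), np.float64(-0.163)]
```

The fingertips sit about 20 mm above the reported TCP in both depth readings, and they closed on top of the rim with 3 N. In TCP terms the mouth is therefore at about 0.118 and the flange top at about 0.092. I'll lift, reopen and go 22 mm lower.

```bash
python3 -m pendant '[{"claw":30,"linear":[-4,0,0],"twist":0},{"claw":87,"linear":[-2,0,0],"twist":0},{"claw":87,"linear":[0,0,0],"twist":0},{"claw":87,"linear":[0,0,0],"twist":0},{"claw":87,"linear":[0,1,-0.5],"twist":0},{"claw":87,"linear":[0,0,0],"twist":0},{"claw":87,"linear":[0,0,0],"twist":0},{"claw":80,"linear":[10,0,0],"twist":0},{"claw":75,"linear":[10,0,0],"twist":0},{"claw":70,"linear":[7,0,0],"twist":0}]'
python3 -m pendant '[{"claw":60,"linear":[0,0,0],"twist":0},{"claw":52,"linear":[0,0,0],"twist":0},{"claw":46,"linear":[0,0,0],"twist":0},{"claw":42,"linear":[0,0,0],"twist":0},{"claw":38,"linear":[0,0,0],"twist":0},{"claw":34,"linear":[0,0,0],"twist":0},{"claw":34,"linear":[0,0,0],"twist":0},{"claw":34,"linear":[0,0,0],"twist":0},{"claw":34,"linear":[0,0,0],"twist":0},{"claw":34,"linear":[0,0,0],"twist":0}]'
```

```text
clock: 4.53
tool_pos: [0.5572, -0.1714, 0.0947]
orientation: [76.4, 89.9, 166.4]
force: [-0.2, 0.7, -0.8]
opening: 0.0719
clock: 5.37
tool_pos: [0.5583, -0.1715, 0.0967]
orientation: [-97.0, 90.0, -7.0]
force: [1.4, 0.2, -0.1]
opening: 0.0405
```

```bash
python3 -m pendant '[{"claw":34,"linear":[1,0,0],"twist":0},{"claw":34,"linear":[1,0,0],"twist":0},{"claw":34,"linear":[1,0,0],"twist":0},{"claw":34,"linear":[1,0,0],"twist":0},{"claw":34,"linear":[1,0,0],"twist":0},{"claw":34,"linear":[1,0,0],"twist":0},{"claw":34,"linear":[1,0,0],"twist":0},{"claw":34,"linear":[0,0,0],"twist":0},{"claw":34,"linear":[0,0,0],"twist":0},{"claw":34,"linear":[0,0,0],"twist":0}]'
python3 -m pendant '[{"claw":34,"linear":[1,0,0],"twist":0},{"claw":34,"linear":[1,0,0],"twist":0},{"claw":34,"linear":[1,0,0],"twist":0},{"claw":34,"linear":[1,0,0],"twist":0},{"claw":34,"linear":[0,0,0],"twist":0},{"claw":34,"linear":[0,0,0],"twist":0},{"claw":34,"linear":[0,0,0],"twist":0},{"claw":34,"linear":[0,0,0],"twist":0},{"claw":34,"linear":[0,0,0],"twist":0},{"claw":34,"linear":[0,0,0],"twist":0}]'
```

```text
clock: 6.2
tool_pos: [0.5584, -0.1716, 0.0898]
orientation: [-105.0, 89.9, -15.0]
force: [1.3, -1.0, 5.4]
opening: 0.0408
clock: 7.03
tool_pos: [0.5585, -0.1716, 0.0859]
orientation: [-104.6, 89.9, -14.6]
force: [0.7, 0.8, 6.1]
opening: 0.0409
```

```bash
python3 -m pendant '[{"claw":34,"linear":[1,0,0],"twist":0},{"claw":34,"linear":[1,0,0],"twist":0},{"claw":34,"linear":[0,0,0],"twist":0},{"claw":34,"linear":[0,0,0],"twist":0},{"claw":34,"linear":[0,0,0],"twist":0},{"claw":34,"linear":[0,0,0],"twist":0},{"claw":34,"linear":[0,0,0],"twist":0},{"claw":34,"linear":[0,0,0],"twist":0},{"claw":34,"linear":[-2,0,0],"twist":0},{"claw":34,"linear":[-2,0,0],"twist":0}]'
```

```text
clock: 7.87
tool_pos: [0.5584, -0.1716, 0.0878]
orientation: [-106.3, 90.0, -16.3]
force: [0.2, -0.2, 4.3]
opening: 0.0409
```

```bash
python3 -m pendant '[{"claw":50,"linear":[-1,0,0],"twist":0},{"claw":87,"linear":[0,0,0],"twist":0},{"claw":87,"linear":[0,0,0],"twist":0},{"claw":87,"linear":[0,0,0],"twist":0},{"claw":87,"linear":[0,0,0],"twist":0},{"claw":87,"linear":[-20,0,0],"twist":0},{"claw":87,"linear":[-20,0,0],"twist":0},{"claw":87,"linear":[-30,0,0],"twist":0},{"claw":87,"linear":[-30,0,0],"twist":0},{"claw":87,"linear":[0,0,0],"twist":0}]'
python3 - <<'E'
from h import *
o=get_obs();print(o['tool_pos'],o['force'])
im,d=snapshot('wrist'); p,R,t=P('wrist'); X=cloud('wrist',d,(p,R,t)); save('w4',im[150:350,220:420].repeat(3,0).repeat(3,1)); np.save('w4',d)
k=(d>0)&(np.hypot(X[...,0]-.558,X[...,1]+.1715)<.035)&(X[...,2]>.08)&(X[...,2]<.16); q=X[k]
print(np.histogram(q[:,2],np.arange(.09,.15,.003)))
zt=np.percentile(q[:,2],99);print(zt,circ(q[q[:,2]>zt-.003]))
E
```

```text
clock: 8.7
tool_pos: [0.561, -0.1723, 0.1946]
orientation: [-102.0, 89.5, -12.0]
force: [0.9, -0.5, 0.5]
opening: 0.087
[ 0.56099516 -0.17227413  0.19461331] [ 0.94712088 -0.47704663  0.51721254]
(array([   0,    0,   25,   49, 1091,   72,   51,   58,   62,   73,  473,
        466,  727,  331,  392,  448,    0,    0,    0]), array([0.09 , 0.093, 0.096, 0.099, 0.102, 0.105, 0.108, 0.111, 0.114,
       0.117, 0.12 , 0.123, 0.126, 0.129, 0.132, 0.135, 0.138, 0.141,
       0.144, 0.147]))
0.13654619428974238 (array([ 0.5581, -0.1717]), 0.0158)
```

View pics/w4.png

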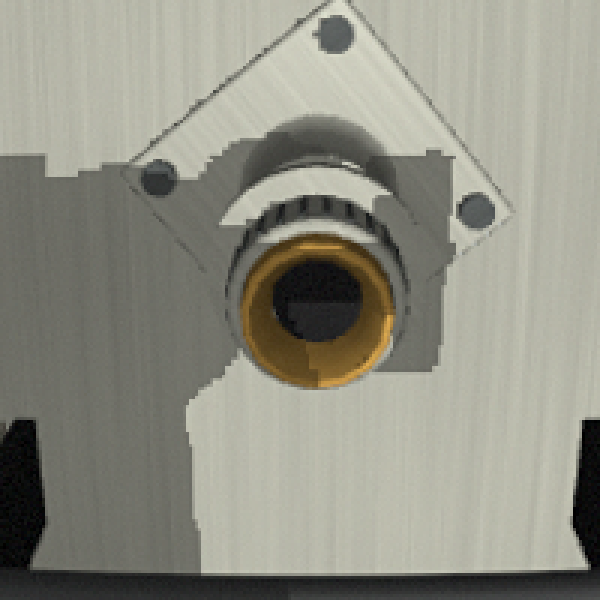

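The picture shows the black valve top risen high in the bore, mouth at about (320,310), and the flange about 10 mm lower. The sleeve is latched back. On to the nozzle.

```bash
python3 -m pendant '[{"claw":87,"linear":[-1,3,15],"twist":0},{"claw":80,"linear":[-1,4,30],"twist":0},{"claw":70,"linear":[-1,6,36],"twist":0},{"claw":60,"linear":[-1,6,36],"twist":0},{"claw":55,"linear":[-1,6,36],"twist":0},{"claw":55,"linear":[-1,6,36],"twist":0},{"claw":55,"linear":[0,6,36],"twist":0},{"claw":55,"linear":[0,6,36],"twist":0},{"claw":55,"linear":[0,6,36],"twist":0},{"claw":55,"linear":[0,6,36],"twist":0}]'
python3 -m pendant '[{"claw":55,"linear":[0,4,36],"twist":0},{"claw":55,"linear":[0,4,36],"twist":0},{"claw":55,"linear":[0,3,25],"twist":0},{"claw":55,"linear":[0,2,15],"twist":0},{"claw":55,"linear":[0,0,0],"twist":0},{"claw":55,"linear":[0,0,0],"twist":0},{"claw":55,"linear":[0,0,0],"twist":0},{"claw":55,"linear":[0,0,0],"twist":0},{"claw":55,"linear":[0,0,0],"twist":0},{"claw":55,"linear":[0,0,0],"twist":0}]'
python3 - <<'E'
from h import *
o=get_obs();print(o['tool_pos'],o['force'],o['orientation'])
im,d=snapshot('wrist'); par=P('wrist'); X=cloud('wrist',d,par); save('w5',im)
print(boxes_of('wrist','nozzle'))
for n,x,y in [('noz',.494,.277),('turq',.579,.284),('pink',.4116,.26)]:
    k=(d>0)&(np.hypot(X[...,0]-x,X[...,1]-y)<.03)&(X[...,2]>.05)&(X[...,2]<.13); q=X[k]
    if len(q)>20:
        zt=np.percentile(q[:,2],98); s=k&(X[...,2]>zt-.005); q=X[s]; print(n,len(q),zt,(q.min(0)+q.max(0))/2,q.mean(0),q.max(0)-q.min(0),np.argwhere(s).mean(0))
E
```

```text
clock: 9.58
tool_pos: [0.5018, 0.1629, 0.1936]
orientation: [113.0, 89.9, -157.0]
force: [1.8, -0.6, 0.1]
opening: 0.0552
clock: 10.42
tool_pos: [0.4902, 0.2726, 0.1946]
orientation: [-32.2, 90.0, 57.7]
force: [0.0, 0.6, 0.5]
opening: 0.0551
[0.49016944 0.27258395 0.19458997] [0.02211437 0.56622017 0.47688661] [-32.24142348  89.99093403  57.68687751]
[{'xy': [318.9, 239.1], 'confidence': 0.75}, {'xy': [217.9, 237.8], 'confidence': 0.58}, {'xy': [414.2, 214.1], 'confidence': 0.56}]
noz 1665 0.10652198316062926 [0.49495325 0.27790518 0.10455459] [0.49466653 0.27745128 0.10509978] [0.03518746 0.03547002 0.00593248] [245.92672673 316.35855856]
turq 1357 0.0931235482385386 [0.58097308 0.2828636  0.0913774 ] [0.58045134 0.28234431 0.09169705] [0.03546708 0.03568997 0.00634123] [246.5394252  212.71407517]
pink 1487 0.09300095139307918 [0.41258329 0.25908925 0.09091159] [0.4129318  0.25863543 0.09152162] [0.03592622 0.03579698 0.00576751] [218.07666443 418.90988568]
```

View pics/w5.png

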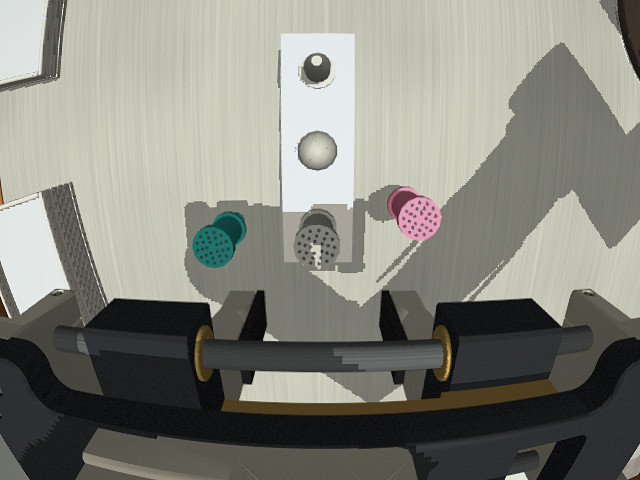

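The steel nozzle is at (317,245), grey with a flat perforated head and standing in the rack. Turquoise (214,246) and pink (419,217) are the look-alikes. I'll check the finger's inner profile before gripping below the wider head.

```bash
python3 - <<'E'
from h import *
o=get_obs();T=o['tool_pos'];print(T,o['opening'])
im,d=snapshot('wrist'); X=cloud('wrist',d)-T
for z in np.arange(.016,.10,.004):
    k=(d>0)&(abs(X[...,2]-z)<.002)&(abs(X[...,0])<.08)&(abs(X[...,1])<.03); q=X[k]
    a=q[q[:,0]<0];b=q[q[:,0]>0]
    dk=im[k].astype(int).sum(1)<90
    print(round(z,3),len(a),len(b),*( [np.percentile(a[:,0],98).round(4),np.percentile(b[:,0],2).round(4)] if len(a)>4 and len(b)>4 else []), 'dark',dk.sum(), (np.percentile(np.abs(q[dk][:,0]),[2,98]).round(4) if dk.sum()>4 else ''), (q[:,1].min().round(4),q[:,1].max().round(4)) if len(q) else '')
E
```

```text
[0.49016704 0.27293681 0.19463765] 0.05443335603773887
0.016 0 0 dark 0  
0.02 29 30 -0.0277 0.0271 dark 12 [0.0278 0.0312] (np.float64(-0.0101), np.float64(0.0091))
0.024 90 97 -0.0277 0.027 dark 128 [0.027  0.0308] (np.float64(-0.0115), np.float64(0.0092))
0.028 200 180 -0.0278 0.027 dark 150 [0.027  0.0305] (np.float64(-0.0122), np.float64(0.0095))
0.032 200 211 -0.0277 0.027 dark 175 [0.027 0.031] (np.float64(-0.0122), np.float64(0.0093))
0.036 207 202 -0.0277 0.027 dark 192 [0.027 0.031] (np.float64(-0.0121), np.float64(0.0097))
0.04 267 266 -0.0278 0.027 dark 173 [0.0269 0.0309] (np.float64(-0.0121), np.float64(0.0061))
0.044 220 226 -0.0277 0.0269 dark 168 [0.0269 0.031 ] (np.float64(-0.0122), np.float64(0.0041))
0.048 195 195 -0.0277 0.0269 dark 165 [0.0269 0.0311] (np.float64(-0.0122), np.float64(0.0017))
0.052 237 238 -0.0278 0.0269 dark 159 [0.0269 0.031 ] (np.float64(-0.0122), np.float64(-0.0018))
0.056 233 231 -0.0278 0.0269 dark 141 [0.0268 0.0313] (np.float64(-0.0124), np.float64(-0.0042))
0.06 229 234 -0.0278 0.0269 dark 134 [0.0269 0.0313] (np.float64(-0.0124), np.float64(0.0103))
0.064 214 216 -0.0278 0.027 dark 130 [0.027  0.0314] (np.float64(-0.0123), np.float64(0.01))
0.068 202 195 -0.0279 0.0271 dark 178 [0.0271 0.0312] (np.float64(-0.0123), np.float64(0.0113))
0.072 70 80 -0.0313 0.0305 dark 0  (np.float64(-0.0024), np.float64(0.011))
0.076 100 99 -0.0313 0.0305 dark 0  (np.float64(-0.0051), np.float64(0.0106))
0.08 107 107 -0.0314 0.0305 dark 0  (np.float64(-0.0089), np.float64(0.0073))
0.084 117 112 -0.0314 0.0305 dark 0  (np.float64(-0.0119), np.float64(0.004))
0.088 129 174 -0.0313 0.0305 dark 4  (np.float64(-0.03), np.float64(0.0026))
0.092 161 312 -0.0312 0.0305 dark 241 [0.0305 0.0321] (np.float64(-0.03), np.float64(0.0299))
0.096 155 347 -0.0312 0.0303 dark 322 [0.0304 0.0735] (np.float64(-0.0299), np.float64(0.027))
```

```bash
python3 -m pendant '[{"claw":55,"linear":[8,-4.5,5.5],"twist":0},{"claw":55,"linear":[16,0,0],"twist":0},{"claw":55,"linear":[16,0,0],"twist":0},{"claw":55,"linear":[20,0,0],"twist":0},{"claw":55,"linear":[20,0,0],"twist":0},{"claw":55,"linear":[20,0,0],"twist":0},{"claw":55,"linear":[20,0,0],"twist":0},{"claw":55,"linear":[20,0,0],"twist":0},{"claw":55,"linear":[12,0,0],"twist":0},{"claw":55,"linear":[8,0,0],"twist":0}]'
python3 -m pendant '[{"claw":50,"linear":[0,0,0],"twist":0},{"claw":44,"linear":[0,0,0],"twist":0},{"claw":40,"linear":[0,0,0],"twist":0},{"claw":36,"linear":[0,0,0],"twist":0},{"claw":32,"linear":[0,0,0],"twist":0},{"claw":26,"linear":[0,0,0],"twist":0},{"claw":22,"linear":[0,0,0],"twist":0},{"claw":22,"linear":[0,0,0],"twist":0},{"claw":22,"linear":[0,0,0],"twist":0},{"claw":22,"linear":[0,0,0],"twist":0}]'
```

```text
clock: 11.4
tool_pos: [0.4939, 0.2784, 0.0321]
orientation: [134.6, 89.8, -135.4]
force: [-0.3, 0.5, 0.0]
opening: 0.0551
clock: 12.23
tool_pos: [0.4951, 0.2795, 0.0353]
orientation: [-53.2, 89.9, 36.8]
force: [0.3, -0.1, 6.9]
opening: 0.0342
```

```bash
python3 -m pendant '[{"claw":22,"linear":[-2,0,0],"twist":0},{"claw":22,"linear":[-4,0,0],"twist":0},{"claw":22,"linear":[-6,0,0],"twist":0},{"claw":22,"linear":[-8,0,0],"twist":0},{"claw":22,"linear":[-10,0,0],"twist":0},{"claw":22,"linear":[-15,0,0],"twist":0},{"claw":22,"linear":[-15,0,0],"twist":0},{"claw":22,"linear":[-10,0,0],"twist":0},{"claw":22,"linear":[0,0,0],"twist":0},{"claw":22,"linear":[0,0,0],"twist":0}]'
python3 - <<'E'
from h import *
o=get_obs();T=o['tool_pos'];print(T,o['force'])
out=[]
for c in ['side','wrist']:
    im,d=snapshot(c); X=cloud(c,d)-T; save(c+'6',im)
    k=(d>0)&(np.hypot(X[...,0],X[...,1])<.03)
    g=X[k]
    for z in np.arange(-.05,.09,.008):
        q=g[abs(g[:,2]-z)<.004]; q=q[abs(q[:,0])<.013]
        if len(q)>3: print(c,round(z,3),len(q),q[:,:2].min(0).round(4),q[:,:2].max(0).round(4))
a=cv2.imread('pics/side6.png')[300:450,110:260];b=cv2.imread('pics/wrist6.png')[180:380,220:420]
cv2.imwrite('pics/m6.png',np.hstack([cv2.resize(a,(400,400)),cv2.resize(b,(400,400))]))
E
```

```text
clock: 13.07
tool_pos: [0.4945, 0.2792, 0.1051]
orientation: [-29.5, 89.9, 60.5]
force: [-1.2, 0.3, -3.3]
opening: 0.0344
[0.49451405 0.27922024 0.105121  ] [-1.1811706   0.30547378 -3.2505692 ]
wrist -0.018 126 [-0.0097 -0.0125] [ 0.0079 -0.0066]
wrist 0.006 100 [-0.0129 -0.0195] [ 0.0127 -0.0118]
wrist 0.014 689 [-0.0129 -0.0197] [ 0.013  -0.0035]
wrist 0.022 364 [-0.013  -0.0166] [ 0.0128 -0.0038]
wrist 0.03 417 [-0.013  -0.0167] [ 0.0129 -0.0034]
wrist 0.038 486 [-0.0129 -0.0167] [ 0.0129 -0.0032]
wrist 0.046 514 [-0.013  -0.0167] [ 0.0116 -0.0083]
wrist 0.054 71 [-0.0101 -0.0164] [ 0.007  -0.0128]
wrist 0.062 665 [-0.0129 -0.0206] [ 0.0129 -0.0124]
wrist 0.07 2946 [-0.013  -0.0207] [0.0129 0.016 ]
```

View pics/m6.png

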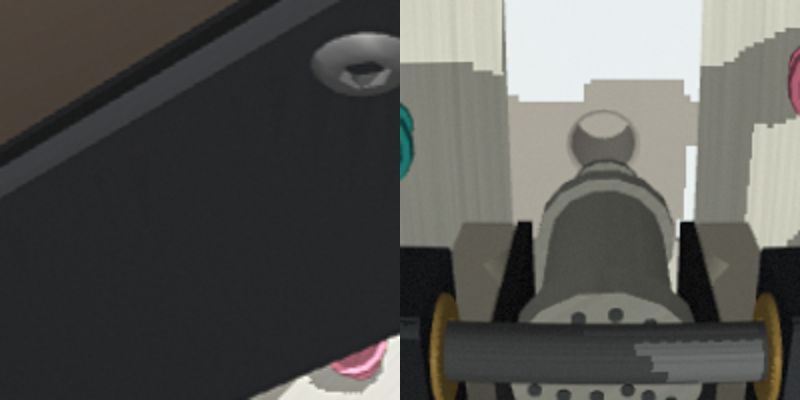

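The nozzle hangs upright from the head grip, lifted out at about (605,165) in the crop with its hole visible behind. Its axis is about 2.6 mm to the -y side of the TCP. I'll carry it over to TCP (0.5584, -0.169).

```bash
python3 -m pendant '[{"claw":22,"linear":[-10,0,0],"twist":0},{"claw":22,"linear":[-18,0,0],"twist":0},{"claw":22,"linear":[-18,0,-4],"twist":0},{"claw":22,"linear":[-18,-2,-10],"twist":0},{"claw":22,"linear":[-11,-3,-18],"twist":0},{"claw":22,"linear":[0,-4,-26],"twist":0},{"claw":22,"linear":[0,-5,-30],"twist":0},{"claw":22,"linear":[0,-5,-30],"twist":0},{"claw":22,"linear":[0,-5,-30],"twist":0},{"claw":22,"linear":[0,-5,-30],"twist":0}]'
python3 -m pendant '[{"claw":22,"linear":[0,-5,-30],"twist":0},{"claw":22,"linear":[0,-5,-30],"twist":0},{"claw":22,"linear":[0,-5,-30],"twist":0},{"claw":22,"linear":[0,-5,-30],"twist":0},{"claw":22,"linear":[0,-5,-30],"twist":0},{"claw":22,"linear":[0,-4,-30],"twist":0},{"claw":22,"linear":[0,-4,-28],"twist":0},{"claw":22,"linear":[0,-4,-24],"twist":0},{"claw":22,"linear":[0,-2,-18],"twist":0},{"claw":22,"linear":[0,-1,-10],"twist":0}]'
python3 -m pendant '[{"claw":22,"linear":[0,0,-5],"twist":0},{"claw":22,"linear":[0,0,-3],"twist":0},{"claw":22,"linear":[0,0,0],"twist":0},{"claw":22,"linear":[0,0,0],"twist":0},{"claw":22,"linear":[0,0,0],"twist":0},{"claw":22,"linear":[0,0,0],"twist":0},{"claw":22,"linear":[0,0,0],"twist":0},{"claw":22,"linear":[0,0,0],"twist":0},{"claw":22,"linear":[0,0,0],"twist":0},{"claw":22,"linear":[0,0,0],"twist":0}]'
python3 - <<'E'
from h import *
o=get_obs();T=o['tool_pos'];print(T,o['force'],o['moment'],o['orientation'])
im,d=snapshot('wrist'); W=cloud('wrist',d); save('w7',im); X=W-T
g=X[(d>0)&(np.hypot(X[...,0],X[...,1])<.03)]
for z in np.arange(-.03,.08,.006):
    q=g[abs(g[:,2]-z)<.003]; q=q[abs(q[:,0])<.0125]
    if len(q)>3: print(round(z,3),len(q),q[:,:2].min(0).round(4),q[:,:2].max(0).round(4))
top=g[g[:,2]>.06]; print('headtop',np.percentile(top[:,2],[50,90]))
k=(d>0)&(np.hypot(W[...,0]-.558,W[...,1]+.1715)<.035)&(W[...,2]>.08)&(W[...,2]<.145); q=W[k]
print(np.histogram(q[:,2],np.arange(.09,.15,.003))[0]); 
a=d*0
for z in [.1035,.136]:
    s=q[abs(q[:,2]-z)<.002]; 
    if len(s)>10: print(z,circ(s),len(s))
E
```

```text
clock: 14.0
tool_pos: [0.5232, 0.0995, 0.1796]
orientation: [119.4, 90.0, -150.6]
force: [1.3, -0.1, -1.5]
opening: 0.0344
clock: 14.83
tool_pos: [0.5632, -0.1611, 0.1791]
orientation: [103.4, 89.9, -166.7]
force: [-0.1, 1.4, -1.7]
opening: 0.0344
clock: 15.67
tool_pos: [0.5635, -0.1669, 0.1795]
orientation: [-80.2, 90.0, 9.8]
force: [-0.6, -0.3, -2.0]
opening: 0.0342
[ 0.56349192 -0.16688038  0.17949084] [-0.61272673 -0.29345716 -2.0381062 ] [0.01783275 0.03067561 0.02161049] [-80.18987483  89.99837908   9.82225173]
-0.018 70 [-0.009  -0.0116] [ 0.0085 -0.0062]
-0.012 57 [-0.0078 -0.0118] [ 0.0067 -0.0079]
0.006 7 [-0.0125 -0.0181] [ 0.0088 -0.0131]
0.012 384 [-0.0123 -0.019 ] [ 0.0125 -0.0078]
0.018 428 [-0.0125 -0.0187] [ 0.0125 -0.0071]
0.024 282 [-0.0125 -0.0159] [ 0.0125 -0.007 ]
0.03 294 [-0.0123 -0.016 ] [ 0.0124 -0.0071]
0.036 338 [-0.0124 -0.0162] [ 0.0124 -0.0066]
0.042 368 [-0.0125 -0.0161] [ 0.0124 -0.0071]
0.048 395 [-0.0125 -0.0161] [ 0.0122 -0.0078]
0.054 92 [-0.0087 -0.0161] [ 0.0089 -0.012 ]
0.06 206 [-0.0125 -0.0199] [ 0.0125 -0.0134]
0.066 939 [-0.0124 -0.02  ] [0.0125 0.016 ]
0.072 2390 [-0.0125 -0.0197] [0.0125 0.0159]
headtop [0.12028277 0.13455675]
[   0    0    0   27   50 1236   57   55   63   61   63  582  402  725
  246  332  337    0    0]
0.1035 (array([ 0.5593, -0.1739]), 0.0251) 108
0.136 (array([ 0.5593, -0.1734]), 0.0147) 408
```

```bash
python3 -m pendant '[{"claw":22,"linear":[0,3,-1.5],"twist":0},{"claw":22,"linear":[2,2,-1.5],"twist":0},{"claw":22,"linear":[3,0,0],"twist":0},{"claw":22,"linear":[4,0,0],"twist":0},{"claw":22,"linear":[4,0,0],"twist":0},{"claw":22,"linear":[4,0,0],"twist":0},{"claw":22,"linear":[4,0,0],"twist":0},{"claw":22,"linear":[2,0,0],"twist":0},{"claw":22,"linear":[0,0,0],"twist":0},{"claw":22,"linear":[0,0,0],"twist":0}]'
python3 -m pendant '[{"claw":22,"linear":[1.5,0,0],"twist":0},{"claw":22,"linear":[1.5,0,0],"twist":0},{"claw":22,"linear":[1.5,0,0],"twist":0},{"claw":22,"linear":[1.5,0,0],"twist":0},{"claw":22,"linear":[1,0,0],"twist":0},{"claw":22,"linear":[1,0,0],"twist":0},{"claw":22,"linear":[0,0,0],"twist":0},{"claw":22,"linear":[0,0,0],"twist":0},{"claw":22,"linear":[0,0,0],"twist":0},{"claw":22,"linear":[0,0,0],"twist":0}]'
```

```text
clock: 16.55
tool_pos: [0.5585, -0.17, 0.1563]
orientation: [105.1, 90.0, -164.9]
force: [0.5, -0.1, -1.7]
opening: 0.0342
clock: 17.38
tool_pos: [0.5585, -0.17, 0.1485]
orientation: [-98.9, 90.0, -8.9]
force: [0.8, 0.3, -1.8]
opening: 0.0346
```

```bash
python3 -m pendant '[{"claw":22,"linear":[1,0,0],"twist":0},{"claw":22,"linear":[1,0,0],"twist":0},{"claw":22,"linear":[1,0,0],"twist":0},{"claw":22,"linear":[1,0,0],"twist":0},{"claw":22,"linear":[1,0,0],"twist":0},{"claw":22,"linear":[1,0,0],"twist":0},{"claw":22,"linear":[1,0,0],"twist":0},{"claw":22,"linear":[1,0,0],"twist":0},{"claw":22,"linear":[0,0,0],"twist":0},{"claw":22,"linear":[0,0,0],"twist":0}]'
python3 -m pendant '[{"claw":22,"linear":[1,0,0],"twist":0},{"claw":22,"linear":[1,0,0],"twist":0},{"claw":22,"linear":[1,0,0],"twist":0},{"claw":22,"linear":[1,0,0],"twist":0},{"claw":22,"linear":[1,0,0],"twist":0},{"claw":22,"linear":[1,0,0],"twist":0},{"claw":22,"linear":[0,0,0],"twist":0},{"claw":22,"linear":[0,0,0],"twist":0},{"claw":22,"linear":[0,0,0],"twist":0},{"claw":22,"linear":[0,0,0],"twist":0}]'
```

```text
clock: 18.22
tool_pos: [0.5594, -0.1703, 0.1416]
orientation: [-107.6, 89.9, -17.6]
force: [-0.9, -0.6, 6.6]
opening: 0.0343
clock: 19.05
tool_pos: [0.5589, -0.1701, 0.1349]
orientation: [-102.0, 89.9, -12.0]
force: [-0.0, -0.1, 4.4]
opening: 0.0346
```

```bash
python3 -m pendant '[{"claw":22,"linear":[1,0,0],"twist":0},{"claw":22,"linear":[1,0,0],"twist":0},{"claw":22,"linear":[1,0,0],"twist":0},{"claw":22,"linear":[1,0,0],"twist":0},{"claw":22,"linear":[0,0,0],"twist":0},{"claw":22,"linear":[0,0,0],"twist":0},{"claw":22,"linear":[0,0,0],"twist":0},{"claw":22,"linear":[0,0,0],"twist":0},{"claw":22,"linear":[0,0,0],"twist":0},{"claw":22,"linear":[0,0,0],"twist":0}]'
python3 -m pendant '[{"claw":22,"linear":[1,0,0],"twist":0},{"claw":22,"linear":[1,0,0],"twist":0},{"claw":22,"linear":[0,0,0],"twist":0},{"claw":22,"linear":[0,0,0],"twist":0},{"claw":22,"linear":[0,0,0],"twist":0},{"claw":22,"linear":[0,0,0],"twist":0},{"claw":22,"linear":[0,0,0],"twist":0},{"claw":22,"linear":[0,0,0],"twist":0},{"claw":22,"linear":[0,0,0],"twist":0},{"claw":22,"linear":[0,0,0],"twist":0}]'
python3 - <<'E'
from h import *
o=get_obs();T=o['tool_pos']
im,d=snapshot('wrist'); W=cloud('wrist',d); X=W-T
k=(d>0)&(np.hypot(W[...,0]-.558,W[...,1]+.1715)<.035)&(W[...,2]>.08)&(W[...,2]<.22)&(abs(W[...,0]-.558)<.012)
print(np.histogram(W[k][:,2],np.arange(.09,.216,.003)))
save('w8',im[150:400,200:440].repeat(2,0).repeat(2,1))
E
```

```text
clock: 19.88
tool_pos: [0.5593, -0.1702, 0.1314]
orientation: [-106.4, 89.9, -16.4]
force: [-0.7, 0.1, 7.3]
opening: 0.0344
clock: 20.72
tool_pos: [0.5593, -0.1702, 0.1294]
orientation: [-107.0, 89.9, -17.0]
force: [-0.7, 0.5, 8.3]
opening: 0.0342
(array([   0,    0,    0,   35,   81,  536,   63,   65,   70,   73,   83,
         90,  176,  355,  116,  188,   87,  167,  395,  117,  129,  133,
        147,  141,  149,  173,  173,  175,  184,  199,  117,    3,    0,
        154,  275,  345, 2661,    6,    0,    0,    0]), array([0.09 , 0.093, 0.096, 0.099, 0.102, 0.105, 0.108, 0.111, 0.114,
       0.117, 0.12 , 0.123, 0.126, 0.129, 0.132, 0.135, 0.138, 0.141,
       0.144, 0.147, 0.15 , 0.153, 0.156, 0.159, 0.162, 0.165, 0.168,
       0.171, 0.174, 0.177, 0.18 , 0.183, 0.186, 0.189, 0.192, 0.195,
       0.198, 0.201, 0.204, 0.207, 0.21 , 0.213]))
```

View pics/w8.png

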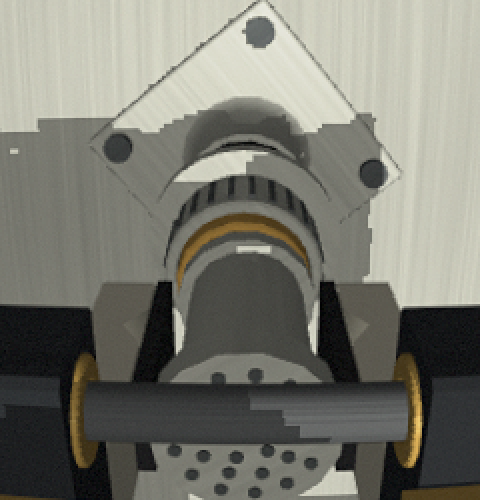

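The view shows the collar just above the brass rim (at (245,245)) with the sleeve still back. There are 2–3 mm to go.

```bash
python3 -m pendant '[{"claw":22,"linear":[0.5,0,0],"twist":0},{"claw":22,"linear":[0.5,0,0],"twist":0},{"claw":22,"linear":[0.5,0,0],"twist":0},{"claw":22,"linear":[0,0,0],"twist":0},{"claw":22,"linear":[0,0,0],"twist":0},{"claw":22,"linear":[0,0,0],"twist":0},{"claw":22,"linear":[0,0,0],"twist":0},{"claw":22,"linear":[0,0,0],"twist":0},{"claw":22,"linear":[0,0,0],"twist":0},{"claw":22,"linear":[0,0,0],"twist":0}]'
python3 - <<'E'
from h import *
im,d=snapshot('wrist'); W=cloud('wrist',d); 
k=(d>0)&(np.hypot(W[...,0]-.558,W[...,1]+.1715)<.035)&(W[...,2]>.08)&(W[...,2]<.15)&(abs(W[...,0]-.558)<.012)
print(np.histogram(W[k][:,2],np.arange(.099,.15,.003))[0])
E
```

```text
clock: 21.6
tool_pos: [0.5589, -0.1701, 0.1274]
orientation: [-110.5, 89.9, -20.5]
force: [-0.5, -0.2, 5.6]
opening: 0.0341
[  0   8  54 450 230  69  79  86  83  83 103 368 290 113 452 108]
```

The force dropped and the flange moved up by about 4–5 mm, so the sleeve seems to have sprung. I'll release, then look.

```bash
python3 -m pendant '[{"claw":22,"linear":[-0.5,0,0],"twist":0},{"claw":22,"linear":[-0.5,0,0],"twist":0},{"claw":22,"linear":[0,0,0],"twist":0},{"claw":45,"linear":[0,0,0],"twist":0},{"claw":70,"linear":[0,0,0],"twist":0},{"claw":70,"linear":[0,0,0],"twist":0},{"claw":70,"linear":[0,0,0],"twist":0},{"claw":70,"linear":[0,0,0],"twist":0},{"claw":70,"linear":[0,0,0],"twist":0},{"claw":70,"linear":[0,0,0],"twist":0}]'
python3 -m pendant '[{"claw":70,"linear":[-10,0,0],"twist":0},{"claw":70,"linear":[-20,0,0],"twist":0},{"claw":70,"linear":[-25,0,0],"twist":0},{"claw":70,"linear":[-25,0,0],"twist":0},{"claw":70,"linear":[-25,0,0],"twist":0},{"claw":70,"linear":[-10,0,0],"twist":0},{"claw":70,"linear":[0,0,0],"twist":0},{"claw":70,"linear":[0,0,0],"twist":0},{"claw":70,"linear":[0,0,0],"twist":0},{"claw":70,"linear":[0,0,0],"twist":0}]'
python3 - <<'E'
from h import *
print(get_obs()['tool_pos'],get_obs()['force'])
out=[]
for c,(x0,y0,w) in {'wrist':(250,170,140),'side':(310,140,90)}.items():
    im,d=snapshot(c); W=cloud(c,d)
    k=(d>0)&(np.hypot(W[...,0]-.558,W[...,1]+.1715)<.035)&(W[...,2]>.08)&(W[...,2]<.23)
    q=W[k];h=np.histogram(q[:,2],np.arange(.099,.21,.003)); print(c,dict(zip(h[1].round(3).tolist(),h[0].tolist())))
    t=q[q[:,2]>.192]; print('head',circ(t) if len(t)>20 else len(t),t.mean(0)); g=q[(q[:,2]>.15)&(q[:,2]<.175)]; print('grip',circ(g))
    out.append(cv2.resize(im[y0:y0+w,x0:x0+w],(400,400)))
save('m9',np.hstack(out))
E
```

```text
clock: 22.48
tool_pos: [0.5584, -0.17, 0.1278]
orientation: [80.2, 90.0, 170.2]
force: [-0.3, -0.4, 0.6]
opening: 0.0686
clock: 23.32
tool_pos: [0.5578, -0.1699, 0.2417]
orientation: [83.2, 89.9, 173.2]
force: [0.3, 0.0, -0.7]
opening: 0.0701
[ 0.557789   -0.16989704  0.24173125] [ 2.73550137e-01  2.35561094e-04 -6.96429497e-01]
wrist {0.099: 0, 0.102: 0, 0.105: 16, 0.108: 75, 0.111: 838, 0.114: 29, 0.117: 32, 0.12: 35, 0.123: 32, 0.126: 32, 0.129: 55, 0.132: 100, 0.135: 432, 0.138: 66, 0.141: 33, 0.144: 255, 0.147: 51, 0.15: 34, 0.153: 29, 0.156: 32, 0.159: 37, 0.162: 30, 0.165: 37, 0.168: 35, 0.171: 34, 0.174: 25, 0.177: 2, 0.18: 0, 0.183: 0, 0.186: 0, 0.189: 13, 0.192: 57, 0.195: 67, 0.198: 2007, 0.201: 337, 0.204: 0}
head (array([ 0.5584, -0.1726]), 0.0129) [ 0.55842882 -0.17304815  0.20003779]
grip (array([ 0.5586, -0.1715]), 0.0138)
side {0.099: 0, 0.102: 1, 0.105: 23, 0.108: 63, 0.111: 113, 0.114: 30, 0.117: 29, 0.12: 23, 0.123: 27, 0.126: 20, 0.129: 26, 0.132: 42, 0.135: 66, 0.138: 23, 0.141: 26, 0.144: 38, 0.147: 22, 0.15: 19, 0.153: 17, 0.156: 18, 0.159: 20, 0.162: 15, 0.165: 20, 0.168: 17, 0.171: 19, 0.174: 23, 0.177: 16, 0.18: 22, 0.183: 19, 0.186: 3, 0.189: 17, 0.192: 24, 0.195: 25, 0.198: 174, 0.201: 26, 0.204: 0}
head (array([ 0.5563, -0.1688]), 0.0136) [ 0.55553121 -0.16730852  0.19908231]
grip (array([ 0.5574, -0.1701]), 0.0131)
```

View pics/m9.png

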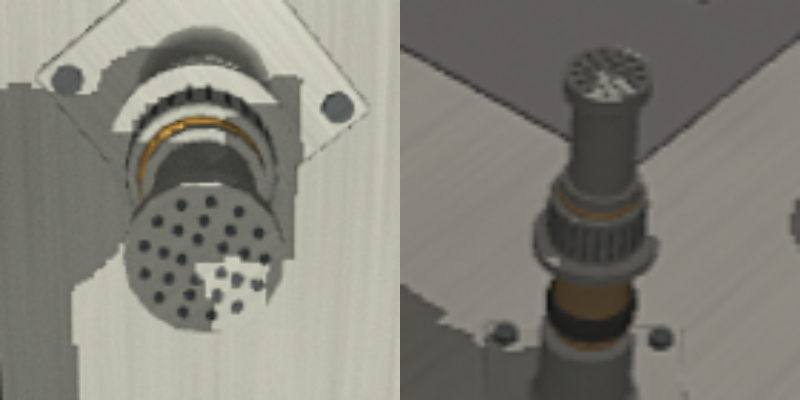

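The sleeve is forward again (flange back near 0.113), and the collar sits about 1 mm above the mouth. The nozzle stays upright with the gripper clear, so I'm handing in.

```bash
python3 -c "
from h import *
im,d=snapshot('side')
for n in ['tub','cap','jet']: print(n,[b['xy'] for b in boxes_of('side',n)[:1]])
print(close_job())"
```

```text
tub [[422.5, 176.4]]
cap [[231.9, 359.2]]
jet [[263.3, 329.2]]
the job is handed in; nothing more can be done
None
```

The steel nozzle is fitted on the coupler and locked, and the job is handed in at about 23.5 s of the 58 s allowed; no verdict was reported. I pulled the sleeve down until it stayed back, then pushed the nozzle's plug home until the sleeve sprang up. Then I let go and moved clear.

**Last checks:**
- **Sleeve:** its flange reads about 0.112 m, the forward position. It read 0.106 m while held back.
- **Nozzle:** its collar is about 1 mm above the mouth, within the 0 to 2 mm for fully home. It stands upright with the gripper clear.
- **Forces:** the highest vertical wrist force I read was about 8 N, during the final push. The force dropped to 5.6 N as the sleeve sprang.
- **Other fittings:** the tub, cap and jet show within about 3 pixels of where they started.

**What disagreed or went wrong:**
- **Fingertip height:** the real fingertips sit about 20 mm above the reported TCP. Because of this my first try at gripping the sleeve closed on the coupler's rim instead, with about 3 N. I lifted off, corrected and redid it.
- **Grip on the nozzle:** the pads are longer than the nozzle's grip, so I held it by its 36 mm head. When the fingers closed there, the wrist read about 7 N upward, which I didn't explain. Nothing slipped.

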